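# Build the sieve stack on the shaker

### The job

Build up the sieve stack on the shaker for the next sediment sample, one part at a time from the bottom: the pan in the shaker's seat, then the fine, the medium and the coarse sieve, and the lid on top. Every part must sit level and fully down in the one beneath it, and the loupe that stands among them is to be left where it is.

Things in the scene. Friction and masses are not known exactly. Their poses are not given: they have to be found in the camera images.
- shaker_seat (a point): Centre of the seat's flat floor, 40 mm over the cabinet top, z up: recess 65 mm wide in an aluminium collar 6 mm high, 77 outside, on a fixed white sieve shaker (167x120 mm flat box, black panel toward the robot) near the left or right edge, long side within 0.15 rad of x. Things over 60 mm high stand only in the far corners.
- pan_centre (a point): Receiving pan: round steel dish with a solid floor, 61 mm outer diameter, 26 mm high, wall 2.3 mm, 56.4 mm wide and 20 mm deep inside; its foot narrows to 57 mm and drops into the shaker's seat with 2 mm play all round. Point: its centre, 13 mm above the underside, z up. Grip it across the outside by its top 12 mm.
- fine_sieve_centre (a point): Fine steel sieve: mesh so close (1.9 mm) that it looks like a dull grey sheet 13 mm below the rim. 27 mm high: frame 61 mm wide, 20 high, open top 56.4 inside, wall 2.3; below it a 7 mm skirt tapering 53 to 51 mm that drops 7 mm into the rim beneath (56.4 wide); the shoulder rests on that rim. Point: centre, 13.5 mm below the rim, z up. Grip the frame's top 12 mm, clear of the part beneath.
- medium_sieve_centre (a point): Medium steel sieve: square openings of 7 mm, seven wires each way. 27 mm high: frame 61 mm wide, 20 high, open top 56.4 inside, wall 2.3; below it a 7 mm skirt tapering 53 to 51 mm that drops 7 mm into the rim beneath (56.4 wide); the shoulder rests on that rim. Point: centre, 13.5 mm below the rim, z up. Grip the frame's top 12 mm, clear of the part beneath.
- coarse_sieve_centre (a point): Coarse steel sieve: openings of 14 mm, three thick wires each way. 27 mm high: frame 61 mm wide, 20 high, open top 56.4 inside, wall 2.3; below it a 7 mm skirt tapering 53 to 51 mm that drops 7 mm into the rim beneath (56.4 wide); the shoulder rests on that rim. Point: centre, 13.5 mm below the rim, z up. Grip the frame's top 12 mm, clear of the part beneath.
- lid_centre (a point): Steel lid of the stack, 30 mm high in all: disc 61 mm across and 5 mm thick, beneath it the same 7 mm skirt as a sieve's, which drops into the rim beneath, on top a round knob. The knob's head is 20 mm across and 13 mm high, with a narrower neck below it. Point: on the axis, 15 mm above the skirt's lower edge and 15 mm below the knob's top, z up. Grip it by the knob.
- slide_box_centre (a point): Closed flat dark green slide box with a white label, 36 mm high, fixed, near the edge of the cabinet top opposite the shaker; 182 mm long (within 0.1 rad of x) and 108 mm wide. Point: its centre, 18 mm above the cabinet top. Not needed, only in the way of fingers that reach down close beside it.
- loupe_centre (a point): Black focusing loupe, round, 35 mm across and 27 mm high, standing among the sieves; the point is its centre, z up. It is not needed and stays where it is.
Things that resemble listed ones, but are neither listed nor needed, are in the scene too. What is shaped like the part that bears fine_sieve_centre but green is not meant.

How it is judged:
By the outcome, as a careful person would: the job done as asked, in the order asked, and still so for the second after the job is handed in, with the robot touching nothing.
It also fails if it takes over 120 s, if anything falls off the work surface, if the arm or the gripper's body presses on something with over 40 N, if the wrist force passes 120 N, or if a joint passes its speed limit or range.

### The arm

A 7-joint arm with a two-finger parallel gripper is mounted at the origin on a cart in front of the work surface, level with it; the furniture and walls round the work are solid. World frame = base frame: x ahead of the robot, y to its left, z up, the work surface at z = 0. Lengths are in m, angles in rad, forces in N, time in s.
With the tool pointing down it reaches from about 0.4 to 0.85 m from the base axis. Payload 10.4 kg.
Tool frame: the origin (TCP) lies midway between the tips of the shut fingers; the grasp point (between the pads) lies 19 mm behind it; z points along the fingers, y is the line along which they close (so a half turn about z gives the same grasp; the last joint's range is limited). The gripper opens to 87 mm and grips with 3 to 60 N. Pads are 19 mm wide; open, the fingers measure 117 mm over their backs; the gripper's body (75 mm by 190 mm) begins 51 mm behind the grasp point.
Start: joints at [-1.211, 0.332, -0.065, 1.46, 0.022, 1.35, -0.088], TCP at [0.233, 0.58, 0.223] pointing down, gripper open.
Joint ranges: [-2.6, 2.6], [-0.5, 2.12], [-1.47, 1.34], [0.16, 2.42], [-1.27, 4.41], [0.06, 2.06], [-2.6, 2.6]. Speed limits (rad/s): [2.22, 2.22, 2.79, 2.79, 3.14, 3.14, 3.14].

### API

Orientations are given as a unit quaternion [x, y, z, w].
In Python, from bench import r gives the robot as it stands.
- The arm moves only by the tool arm_command, never from a script. Its argument "moves" is one flat list of numbers, 4 for each row, row after row: the shift along the tool's x, y, z in cm, then the turn about the tool's z in degrees. A call has 1 to 12 rows; each row shifts and turns the commanded pose from where the row before left it, along the tool's axes as they then stand; what a row does not reach is not made up. A row lasts 1/12 s, in which the tool goes at most 41.7 mm and 7.16 degrees, less where a joint would pass 70% of its speed; a pose out of reach is approached as far as the arm can. A call with a gripper value outside its range is refused whole. "fingers" is the opening in per cent of the stroke, from 0 (shut) to 100 (fully open), set as the call begins (left out, the last holds). The fingers move at their own pace and stop on an object; "squeeze" is the grip in N (left out, the last holds). Time passes only in rows, so rows that do not move let the fingers close. It gives the time, the measured TCP pose, the force, the opening and the grip force at its end, in the units of the state.
- r.read_state(): the state, without advancing time (a new reading comes with each control period).
- r.camera(name): name is "scene" or "top" or "wrist"; returns the picture (400x640x3 uint8, red, green, blue); there is no depth.
- r.camera_info(name): a dict with "fx", "fy", "cx", "cy" (pixels), "origin" and "attitude" of the camera in the world. Camera axes: x right, y up, looking along -z (the intrinsics and any distortion apply to the point x, -y, -z); pixel columns grow to the right and rows downward; lengths in m; the calibration is good to about 2 mm. The wrist camera is an equidistant fisheye: a pixel r from the principal point sees the ray r / f radians off the axis. A picture is of the moment at which its call begins: read the wrist's pose just before it. camera_info takes no time and is no camera call; for the wrist camera it gives the pose at the moment of the call.
- r.close_job(): hands the job in; it is judged then, once.
The state is a dict: "time": time; "joint_positions": joint angles; "joint_vel": joint speeds; "joint_torque": joint torques, N m; "ee_pos": TCP position; "eef_rot": TCP orientation; "ft_force": force on the tool from outside, world axes, zero at the start; "torque": the same for the moment, N m; "width": finger opening in m; "grip_force": force on a finger pad.
Only numpy, scipy, OpenCV 4.12 (cv2) and the standard library are available. Lean on these libraries where they do the work, as an engineer would, in place of code of your own. Each camera call takes 0.05 s, during which the arm holds its last target. There are 200 camera calls.

## Working session

There is one attempt and no reset: what is moved stays moved. The work goes in short steps, Python scripts to look and compute and a tool call to move; the robot and the scene stay as the last step left them, time stands still between calls to the robot, and variables do not carry over. Pictures are saved under pics/ and viewed, at most 14 in all, crops included, and the job is handed in when it is done.

Besides the shell and the picture viewer there is one more tool, called after ">>>" as a command line: name --argument value ..., lists and objects as JSON in quotes. arm_command: Moves the arm, as the interface text tells. Its arguments: {"type":"object","properties":{"moves":{"type":"array"},"fingers":{"type":"number"},"squeeze":{"type":"number"}},"required":["moves"]}

```bash
ls; mkdir -p pics; python3 - <<'E'
from bench import r
import cv2
for n in ("top","scene"):
    print(n,r.camera_info(n))
    cv2.imwrite(f"pics/{n}0.png",r.camera(n)[:,:,::-1])
print(r.camera_info("wrist"));s=r.read_state();print(s)
E
```

```text
pics
top {'fx': 426.0435014060894, 'fy': 426.0435014060894, 'cx': 325.5650313311185, 'cy': 195.3740080751169, 'origin': array([ 0.41329227, -0.00411032,  0.89042528]), 'attitude': array([ 0.04428732, -0.05578502, -0.7052274 ,  0.7053942 ])}
scene {'fx': 425.29486494961225, 'fy': 425.29486494961225, 'cx': 319.9261003359737, 'cy': 201.7007401667797, 'origin': array([ 0.2719836 , -0.50620049,  0.76650105]), 'attitude': array([ 0.32033909, -0.08811178, -0.23822646,  0.91261566])}
{'fx': 309.70691628693146, 'fy': 309.70691628693146, 'cx': 318.8358374211053, 'cy': 205.38652181011471, 'origin': array([0.17257786, 0.60289974, 0.38589491]), 'attitude': array([-0.10200734, -0.06814808,  0.55576734,  0.82223659])}
{'time': 0.1, 'joint_positions': array([-1.21062458,  0.33284896, -0.06468858,  1.4608091 ,  0.02162579,
        1.3498814 , -0.08852753]), 'joint_vel': array([-0.00070639, -0.00225443, -0.00035767, -0.00127003,  0.00141871,
       -0.000511  , -0.00085741]), 'joint_torque': array([ 2.28659475e-03, -6.24542284e+01,  2.52284965e-02, -3.90718102e+01,
       -6.13775477e-02,  3.65936011e-02,  8.74356289e-06]), 'ee_pos': array([0.23333003, 0.57946783, 0.22183134]), 'eef_rot': array([ 1.90226713e-01,  9.81739989e-01, -6.20396267e-04, -7.85097602e-05]), 'ft_force': array([ 0.23053559,  0.64620345, -0.02499816]), 'torque': array([ 0.00376433, -0.04421891, -0.02695923]), 'grip_force': 0.0, 'width': 0.08680908373593652}
```

View pics/top0.png

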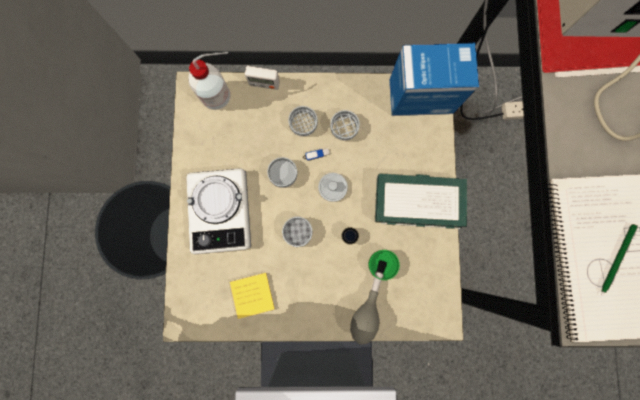

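View pics/scene0.png

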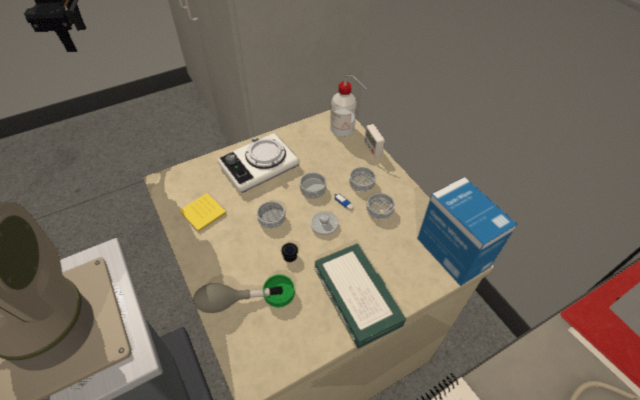

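The top view shows four steel rounds at (303,121), (345,125), (282,172) and (297,232). The lid is at (333,187), the loupe at (350,236), the green look-alike at (384,265), and the shaker seat at about (215,200). I'll enlarge the rounds to tell them apart.

```bash
cat > h.py <<'E'
import numpy as np, cv2
from scipy.spatial.transform import Rotation as R
from bench import r
def ray(name,uv,info=None):
    c=info or r.camera_info(name)
    a=np.array([(uv[0]-c['cx'])/c['fx'],(uv[1]-c['cy'])/c['fy']])
    if name=='wrist':
        t=np.hypot(*a); v=np.r_[a/max(t,1e-9)*np.sin(t),np.cos(t)]
    else: v=np.r_[a,1.]
    return c['origin'],R.from_quat(c['attitude']).apply(v*[1,-1,-1])
def onz(name,uv,z,info=None):
    o,d=ray(name,uv,info); return o+d*(z-o[2])/d[2]
def proj(name,p,info=None):
    c=info or r.camera_info(name)
    v=R.from_quat(c['attitude']).inv().apply(np.atleast_2d(p)-c['origin'])*[1,-1,-1]
    if name=='wrist':
        h=np.hypot(v[:,0],v[:,1]); k=np.arctan2(h,v[:,2])/np.maximum(h,1e-9)
        q=v[:,:2]*k[:,None]
    else: q=v[:,:2]/v[:,2:]
    return q*[c['fx'],c['fy']]+[c['cx'],c['cy']]
def circ(p,rad,n=72):
    t=np.linspace(0,2*np.pi,n,endpoint=False)
    return np.c_[p[0]+rad*np.cos(t),p[1]+rad*np.sin(t),np.full(n,p[2])]
E
python3 - <<'E'
from h import *
im=cv2.imread('pics/top0.png')
c=im[100:280,170:410]
cv2.imwrite('pics/topc.png',cv2.resize(c,(800,600),interpolation=cv2.INTER_CUBIC))
for n,uv,z in [('A',(303,121),.027),('B',(345,125),.027),('C',(282,172),.027),('D',(297,232),.027),('lid',(333,187),.03),('loupe',(350,236),.027),('seat',(215,200),.046),('box',(421,201),.036)]:
    print(n,onz('top',uv,z).round(3))
for uv in [(178,73),(455,75),(462,340),(166,340)]: print(onz('top',uv,0).round(3))
E
```

```text
A [0.694 0.029 0.027]
B [ 0.686 -0.059  0.027]
C [0.585 0.071 0.027]
D [0.462 0.04  0.027]
lid [ 0.553 -0.033  0.03 ]
loupe [ 0.454 -0.068  0.027]
seat [0.524 0.202 0.046]
box [ 0.524 -0.212  0.036]
[0.81  0.304 0.   ]
[ 0.81  -0.305  0.   ]
[ 0.245 -0.295  0.   ]
[0.247 0.301 0.   ]
```

View pics/topc.png

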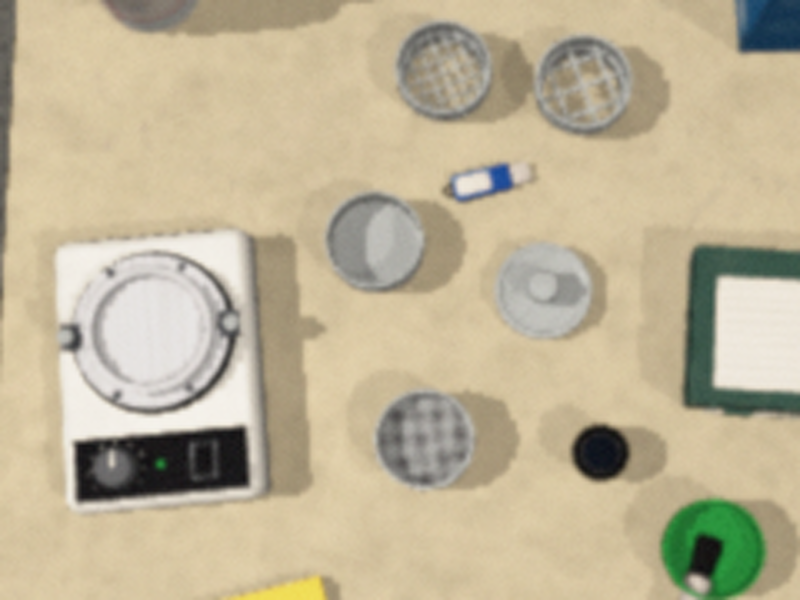

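A (303,121) has many thin wires, so it is the medium sieve. B (345,125) has three thick wires each way, so it is the coarse. C (282,172) has a plain floor with a smooth shadow edge, so it is the pan. D (297,232) shows a moiré-grey mesh, so it is the fine. The green round at (384,265) is the decoy. I'll turn the tool so it closes along x and fly in to refine.

>>> arm_command --moves '[0, 0, 0, 7, 0, 0, 0, 7, 0, 0, 0, 7, 0, 0, 0, 7, 0, 0, 0, 7, 0, 0, 0, 7, 0, 0, 0, 7, 0, 0, 0, 7, 0, 0, 0, 7, 0, 0, 0, 5.07]' --fingers 100

```text
time: 0.93
ee_pos: [0.2333, 0.5796, 0.2221]
eef_rot: [0.709, 0.705, -0.0, 0.0]
ft_force: [-0.4, -0.8, -0.5]
width: 0.0874
grip_force: 0.0
```

>>> arm_command --moves '[-3, 2, 0, 0, -3, 2, 0, 0, -3, 2, 0, 0, -3, 2, 0, 0, -3, 2, 0, 0, -3, 2, 0, 0, -3, 2, 0, 0, -3, 2, 0, 0, -3, 2, 0, 0, -3, 2, 0, 0, -3, 2, 0, 0, -3, 2, 0, 0]'

```text
time: 1.93
ee_pos: [0.4739, 0.218, 0.2224]
eef_rot: [0.707, 0.707, -0.0, -0.0]
ft_force: [0.4, 0.0, 0.8]
width: 0.0871
grip_force: 0.0
```

>>> arm_command --moves '[-3, 2, 0, 0, -3, 2, 0, 0, -3, 2, 0, 0, 0, 2, 0, 0, 0, 0, 0, 0, 0, 0, 0, 0]'

```text
time: 2.43
ee_pos: [0.5535, 0.1294, 0.2218]
eef_rot: [0.708, 0.707, -0.001, -0.0]
ft_force: [-0.0, 0.4, -0.3]
width: 0.087
grip_force: 0.0
```

```bash
cat >> h.py <<'E'
from scipy.optimize import minimize
def score(g,uv):
    v=cv2.remap(g,uv[:,0].astype(np.float32),uv[:,1].astype(np.float32),cv2.INTER_LINEAR).ravel()
    return v.mean()
def grad(im):
    g=cv2.GaussianBlur(cv2.cvtColor(im,cv2.COLOR_RGB2GRAY).astype(np.float32),(0,0),1.2)
    return np.minimum(np.hypot(cv2.Sobel(g,cv2.CV_32F,1,0),cv2.Sobel(g,cv2.CV_32F,0,1)),200)
def fit(name,im,p,rads,info,span=.012):
    """rads: list of (radius, z); finds x,y with strongest edges"""
    g=grad(im); f=lambda q:-sum(score(g,proj(name,circ((q[0],q[1],z),rd),info)) for rd,z in rads)
    best=min(((f((p[0]+a,p[1]+b)),p[0]+a,p[1]+b) for a in np.arange(-span,span+1e-9,.002) for b in np.arange(-span,span+1e-9,.002)))
    m=minimize(f,best[1:],method='Nelder-Mead',options=dict(initial_simplex=[best[1:],(best[1]+.001,best[2]),(best[1],best[2]+.001)],xatol=1e-5))
    return m.x,-m.fun
RIM=[(.0305,.027),(.0282,.027)]
OBJ=dict(medium=((.694,.029),RIM),coarse=((.686,-.059),RIM),pan=((.585,.071),[(.0305,.026),(.0282,.026)]),
 fine=((.462,.04),RIM),lid=((.553,-.033),[(.0305,.012),(.010,.030)]),seat=((.524,.202),[(.0325,.046),(.0385,.046)]))
def look(name,tag,draw=True,objs=OBJ):
    info=r.camera_info(name); im=r.camera(name); out=im[:,:,::-1].copy()
    for k in objs:
        p,rads=OBJ[k]; 
        try: q,s=fit(name,im,p,rads,info)
        except Exception as e: print(k,e); continue
        print(k,q.round(4),round(s,1))
        for rd,z in rads:
            for u in proj(name,circ((*q,z),rd),info):
                if 0<=u[0]<640 and 0<=u[1]<400: out[int(u[1]),int(u[0])]=(0,0,255)
    cv2.imwrite(f'pics/{tag}.png',out); return im,info
E
python3 - <<'E'
from h import *
print('top');look('top','t1')
print('scene');look('scene','s1')
i=r.camera_info('wrist');print(i['origin'],R.from_quat(i['attitude']).as_matrix().round(3).tolist(),r.read_state()['ee_pos'])
print('wrist');look('wrist','w1')
E
```

```text
top
medium [0.6969 0.0301] 167.6
coarse [ 0.6884 -0.0598] 130.3
pan [0.5869 0.0723] 180.9
fine [0.4636 0.0396] 186.6
lid [ 0.5547 -0.0458] 116.3
seat [0.5679 0.1535] 138.6
scene
medium [0.6936 0.0274] 203.6
coarse [ 0.6856 -0.0613] 154.4
pan [0.5841 0.0691] 210.6
fine [0.461  0.0363] 208.0
lid [ 0.5498 -0.0525] 125.8
seat [0.5093 0.1889] 198.8
[0.55331205 0.19526108 0.38617899] [[1.0, -0.002, 0.001], [0.002, 0.97, 0.244], [-0.001, -0.244, 0.97]] [0.55260014 0.13052809 0.2221218 ]
wrist
medium [0.6852 0.0215] 92.9
coarse [ 0.6722 -0.0544] 74.4
pan [0.5852 0.0766] 115.9
fine [0.446  0.0418] 125.6
lid [ 0.5576 -0.0305] 99.6
seat [0.5366 0.193 ] 123.3
```

View pics/w1.png

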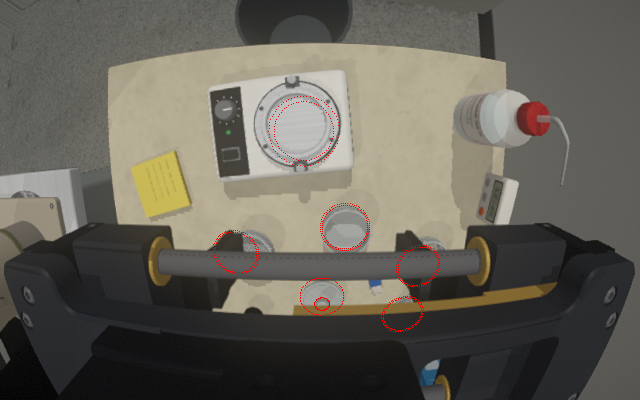

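The wrist view shows the seat near (300,124) and the pan rim near (346,228), with the fingers hiding the rest. The seat fits don't agree yet, so I'll enlarge it.

```bash
python3 - <<'E'
from h import *
im=r.camera('wrist')[:,:,::-1]; cv2.imwrite('pics/wraw.png',im)
a=cv2.resize(im[65:265,230:390],(480,600),interpolation=cv2.INTER_CUBIC)
t=cv2.imread('pics/top0.png')[170:230,185:249]; t=cv2.resize(t,(320,300),interpolation=cv2.INTER_CUBIC)
s=cv2.imread('pics/scene0.png')[130:190,235:299]; s=cv2.resize(s,(320,300),interpolation=cv2.INTER_CUBIC)
cv2.imwrite('pics/crop1.png',np.hstack([a,np.vstack([t,s])]))
E
```

```text
(no output)
```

View pics/crop1.png

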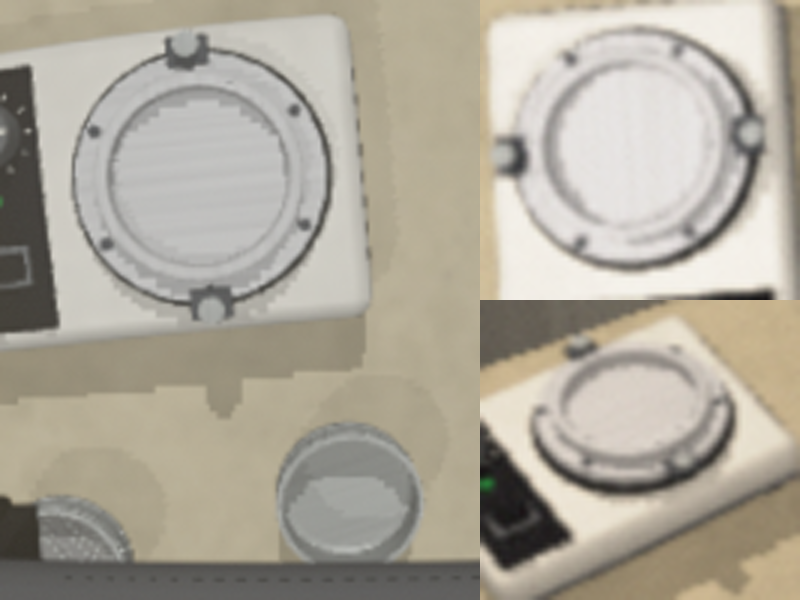

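```bash
python3 - <<'E'
from h import *
im=cv2.imread('pics/wraw.png')[:,:,::-1].copy(); i=r.camera_info('wrist')
p=onz('wrist',(296.8,124),.046,i); print('hand',p)
for z in (.034,.04):
  for rd in np.arange(.042,.052,.001):
    q,s=fit('wrist',im,p,[(rd,z)],i,.006); 
    if s>100: print('ring',z,rd.round(4),q.round(4),round(s))
for rads in ([(.0325,.046)],[(.0385,.046)],[(.0325,.040)]):
    print(rads,fit('wrist',im,p,rads,i,.006))
q=fit('wrist',im,(.585,.073),[(.0305,.026)],i,.008);print('pan',q, fit('wrist',im,(.585,.073),[(.0282,.026)],i,.008))
for n in('top','scene'):
  im=cv2.imread(f'pics/{n}0.png')[:,:,::-1].copy()
  for rads in ([(.0325,.046)],[(.0385,.046)],[(.0325,.040)]):
    print(n,rads,fit(n,im,p,rads,None,.006))
  print(n,'lid',fit(n,im,(.553,-.033),[(.0305,.012)],None,.008),fit(n,im,(.553,-.033),[(.01,.030)],None,.006))
print(r.read_state()['ee_pos'])
E
```

```text
hand [0.52892871 0.20127924 0.046     ]
ring 0.034 0.043 [0.5353 0.2026] 101
ring 0.034 0.046 [0.5278 0.2015] 105
ring 0.034 0.047 [0.5273 0.202 ] 118
ring 0.034 0.048 [0.5256 0.2028] 111
ring 0.034 0.049 [0.525  0.2016] 113
ring 0.034 0.05 [0.5276 0.2017] 129
ring 0.034 0.051 [0.5273 0.2018] 133
ring 0.04 0.043 [0.5353 0.2026] 100
ring 0.04 0.046 [0.5278 0.2019] 119
ring 0.04 0.047 [0.5307 0.2018] 108
ring 0.04 0.048 [0.5256 0.2017] 115
ring 0.04 0.049 [0.528  0.2015] 122
ring 0.04 0.05 [0.5277 0.2018] 136
ring 0.04 0.051 [0.5272 0.2013] 104
[(0.0325, 0.046)] (array([0.52629621, 0.20379462]), np.float64(56.45159912109375))
[(0.0385, 0.046)] (array([0.53546298, 0.19963114]), np.float64(79.20194244384766))
[(0.0325, 0.04)] (array([0.52618439, 0.20471979]), np.float64(55.820960998535156))
pan (array([0.58612525, 0.07465475]), np.float64(63.50972366333008)) (array([0.58480377, 0.07695006]), np.float64(63.54948425292969))
top [(0.0325, 0.046)] (array([0.52695925, 0.19832038]), np.float64(82.689453125))
top [(0.0385, 0.046)] (array([0.52039178, 0.1972854 ]), np.float64(101.46066284179688))
top [(0.0325, 0.04)] (array([0.52766505, 0.19986289]), np.float64(83.6392593383789))
top lid (array([ 0.5556593 , -0.04367695]), np.float64(48.11725616455078)) (array([ 0.55280238, -0.03165924]), np.float64(49.7005615234375))
scene [(0.0325, 0.046)] (array([0.52708285, 0.19558983]), np.float64(82.13546752929688))
scene [(0.0385, 0.046)] (array([0.524018  , 0.20307886]), np.float64(86.08090209960938))
scene [(0.0325, 0.04)] (array([0.52555633, 0.19914432]), np.float64(88.21359252929688))
scene lid (array([ 0.55669392, -0.03432298]), np.float64(42.26103973388672)) (array([ 0.54896079, -0.05145032]), np.float64(70.46549987792969))
[0.55261676 0.13072391 0.22246661]
```

The dark platform ring gives the seat centre as (0.5276, 0.2017) in the wrist camera. Next I'll put the pan in the same part of the wrist view.

>>> arm_command --moves '[-3.2, 1.5, 0, 0, -3.2, 1.5, 0, 0, -3.2, 1.5, 0, 0, -3, 1.3, 0, 0, 0, 0, 0, 0, 0, 0, 0, 0]'

```text
time: 3.13
ee_pos: [0.6114, 0.002, 0.2226]
eef_rot: [0.708, 0.706, -0.0, 0.0]
ft_force: [0.4, 1.0, -0.3]
width: 0.087
grip_force: 0.0
```

```bash
python3 - <<'E'
from h import *
i=r.camera_info('wrist');im=r.camera('wrist');cv2.imwrite('pics/w2raw.png',im[:,:,::-1])
print(r.read_state()['ee_pos'],r.read_state()['eef_rot'])
for p,z,k in (((.585,.074),.026,'pan'),((.695,.029),.027,'med'),((.462,.039),.027,'fine'),((.5276,.2017),0,'')):
    u=proj('wrist',[*p,z],i); print(k,u)
    if k: print([fit('wrist',im,p,[(rd,z)],i,.008) for rd in (.0305,.0282)],fit('wrist',im,p,[(.0305,z),(.0282,z)],i,.008))
a=cv2.resize(im[20:220,200:420],(660,600),interpolation=cv2.INTER_CUBIC);cv2.imwrite('pics/crop2.png',a[:,:,::-1])
E
```

```text
[0.6111198  0.00406488 0.22250915] [ 7.07196012e-01  7.07017473e-01  1.11120959e-04 -2.85144716e-04]
pan [[295.38523272 123.0635822 ]]
[(array([0.58779878, 0.06811906]), np.float64(59.00106430053711)), (array([0.58657589, 0.07057428]), np.float64(68.39096069335938))] (array([0.58690359, 0.06934076]), np.float64(107.29974365234375))
med [[389.01551929 162.06131439]]
[(array([0.69455344, 0.02798562]), np.float64(60.45728302001953)), (array([0.69834583, 0.02796789]), np.float64(64.74874114990234))] (array([0.69744698, 0.02711463]), np.float64(106.50765991210938))
fine [[196.26783679 155.97047817]]
[(array([0.46391139, 0.03568486]), np.float64(73.7763900756836)), (array([0.46186092, 0.03769914]), np.float64(84.63963317871094))] (array([0.46358648, 0.03709111]), np.float64(148.60348510742188))
 [[251.96094949  27.83084689]]
```

View pics/crop2.png

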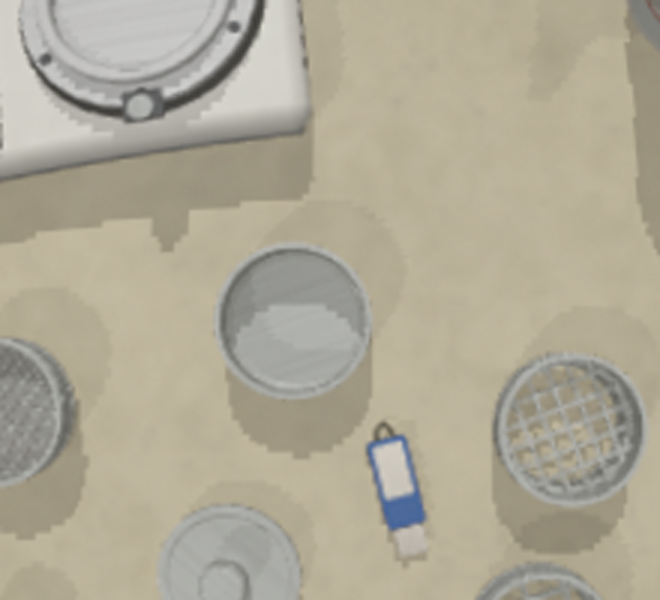

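The pan rim is at full-image (298,127), giving (0.587, 0.070), which agrees with the top and scene views. Moving in to grip it.

>>> arm_command --moves '[3.3, -1.2, 0, 0, 3.25, -1.2, 0, 0, 0, 0, 4, 0, 0, 0, 4, 0, 0, 0, 4, 0, 0, 0, 4, 0, 0, 0, 2.5, 0, 0, 0, 1.5, 0, 0, 0, 0.8, 0, 0, 0, 0, 0]'

```text
time: 4.02
ee_pos: [0.5859, 0.0709, 0.0131]
eef_rot: [0.706, 0.708, -0.001, -0.001]
ft_force: [0.1, 0.7, -0.4]
width: 0.0867
grip_force: 0.0
```

>>> arm_command --moves '[0, 0, 0, 0, 0, 0, 0, 0, 0, 0, 0, 0, 0, 0, 0, 0, 0, 0, 0, 0, 0, 0, 0, 0]' --fingers 60 --squeeze 15

```text
time: 4.52
ee_pos: [0.5878, 0.0694, 0.0152]
eef_rot: [0.707, 0.707, 0.0, 0.0]
ft_force: [-2.7, 0.6, 5.0]
width: 0.0599
grip_force: 15.0
```

>>> arm_command --moves '[0, 0, 0, 0, 0, 0, -2, 0, 0, 0, -4, 0, 0, 0, -4, 0, 3.3, -1.5, 0, 0, 3.3, -1.5, 0, 0, 3.3, -1.5, 0, 0, 3.1, -1.4, 0, 0, 0, 0, 0, 0, 0, 0, 0, 0, 0, 0, 0, 0]' --squeeze 25

```text
time: 5.43
ee_pos: [0.5286, 0.1986, 0.1145]
eef_rot: [0.707, 0.707, -0.0, 0.0]
ft_force: [0.1, 0.2, -1.2]
width: 0.0597
grip_force: 25.0
```

```bash
python3 - <<'E'
from h import *
i=r.camera_info('wrist');im=r.camera('wrist');cv2.imwrite('pics/w3raw.png',im[:,:,::-1])
P=np.mean([r.read_state()['ee_pos'] for _ in range(3)],0); print(P,i['origin']-P,r.read_state()['eef_rot'])
out=im[:,:,::-1].copy()
def dot(c,rd,col):
    for u in proj('wrist',circ(c,rd,200),i): 
        if 0<=u[0]<640 and 0<=u[1]<400: out[int(round(u[1])),int(round(u[0]))]=col
dot((*P[:2],P[2]+.012),.0305,(0,0,255)); dot((.5276,.2017,.046),.0325,(255,0,0)); dot((.5276,.2017,.036),.0505,(0,200,0))
cv2.imwrite('pics/crop3.png',cv2.resize(out[60:260,200:420],(660,600),interpolation=cv2.INTER_CUBIC))
E
```

```text
[0.52893137 0.19790847 0.11454642] [0.00025814 0.06550764 0.16401068] [ 7.07692672e-01  7.06520334e-01 -1.01490575e-04  2.98699704e-04]
```

View pics/crop3.png

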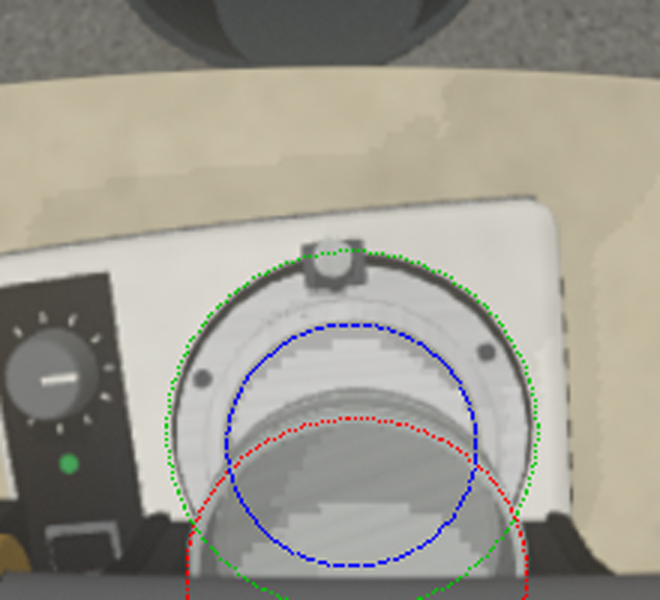

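The held pan's rim arc peaks at crop (355,388). The platform ring is centred on about x=351, so x needs −1.5 mm and y about −1 mm. The foot has 4 mm of lead-in.

>>> arm_command --moves '[-0.1, -0.15, 2.5, 0, 0, 0, 1.5, 0, 0, 0, 0.8, 0, 0, 0, 0.4, 0, 0, 0, 0.2, 0, 0, 0, 0.2, 0, 0, 0, 0, 0]'

```text
time: 6.07
ee_pos: [0.5274, 0.1982, 0.0589]
eef_rot: [0.707, 0.707, 0.0, 0.0]
ft_force: [0.5, 0.2, -1.3]
width: 0.0601
grip_force: 25.0
```

>>> arm_command --moves '[0, 0, 0.15, 0, 0, 0, 0.1, 0, 0, 0, 0.1, 0, 0, 0, 0, 0]'

```text
time: 6.4
ee_pos: [0.5273, 0.1986, 0.0556]
eef_rot: [0.707, 0.707, 0.001, 0.0]
ft_force: [-1.1, -0.6, 3.3]
width: 0.0602
grip_force: 25.0
```

>>> arm_command --moves '[0, 0, 0.1, 0, 0, 0, 0.05, 0, 0, 0, 0, 0]'

```text
time: 6.65
ee_pos: [0.5273, 0.1985, 0.0553]
eef_rot: [0.707, 0.707, 0.001, -0.0]
ft_force: [-7.7, -2.3, 18.6]
width: 0.0602
grip_force: 25.0
```

>>> arm_command --moves '[0, 0, 0, 0, 0, 0, 0, 0, 0, 0, 0, 0, 0, 0, 0, 0]' --fingers 100

```text
time: 6.98
ee_pos: [0.5269, 0.1983, 0.0534]
eef_rot: [0.707, 0.707, -0.0, -0.0]
ft_force: [0.4, -0.9, -0.3]
width: 0.0792
grip_force: 0.0
```

>>> arm_command --moves '[0, 0, -2, 0, 0, 0, -4, 0, 0, 0, -4, 0, -4, 0, -2, 0, -4, 0, 0, 0, -1, 0, 0, 0, 0, 0, 0, 0, 0, 0, 0, 0]'

```text
time: 7.65
ee_pos: [0.5268, 0.1105, 0.172]
eef_rot: [0.708, 0.707, 0.0, -0.0]
ft_force: [-0.1, 0.1, -0.5]
width: 0.0872
grip_force: 0.0
```

```bash
python3 - <<'E'
from h import *
i=r.camera_info('wrist');im=r.camera('wrist')
print(r.read_state()['ee_pos'])
zr=.066
out=im[:,:,::-1].copy()
for n,m,ii in (('wrist',im,i),('scene',r.camera('scene'),None),('top',r.camera('top'),None)):
    print(n,[fit(n,m,(.527,.2),[(rd,zr)],ii,.006) for rd in(.0305,.0282)])
q=(.527,.2,zr)
cv2.imwrite('pics/crop4.png',cv2.resize(out[60:260,200:420],(660,600),interpolation=cv2.INTER_CUBIC))
E
```

```text
[0.52667452 0.11159958 0.17179393]
wrist [(array([0.52684528, 0.20175854]), np.float64(59.55059051513672)), (array([0.52782213, 0.19937901]), np.float64(79.30470275878906))]
scene [(array([0.52474984, 0.1984779 ]), np.float64(136.3374786376953)), (array([0.52566258, 0.1981307 ]), np.float64(137.55194091796875))]
top [(array([0.54263077, 0.18371467]), np.float64(31.659034729003906)), (array([0.51933041, 0.20928652]), np.float64(9.178911209106445))]
```

View pics/crop4.png

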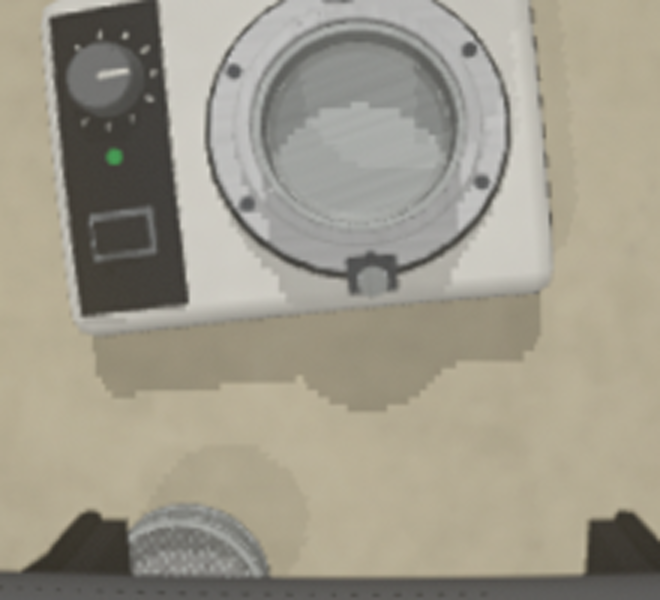

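The pan sits down in the seat, rim concentric with the collar. Next is the fine sieve (D), seen at (0.463, 0.038).

>>> arm_command --moves '[-2.5, -2.2, 0, 0, -2.5, -2.2, 0, 0, -2.4, -2, 0, 0, 0, 0, 4, 0, 0, 0, 4, 0, 0, 0, 3.5, 0, 0, 0, 2.2, 0, 0, 0, 1.2, 0, 0, 0, 0.75, 0, 0, 0, 0, 0]'

```text
time: 8.63
ee_pos: [0.462, 0.0374, 0.0143]
eef_rot: [0.707, 0.708, -0.001, -0.0]
ft_force: [-0.2, -1.0, 0.5]
width: 0.087
grip_force: 0.0
```

>>> arm_command --moves '[0, 0, 0, 0, 0, 0, 0, 0, 0, 0, 0, 0, 0, 0, 0, 0, 0, 0, 0, 0, 0, 0, 0, 0]' --fingers 60 --squeeze 20

```text
time: 9.13
ee_pos: [0.4633, 0.0372, 0.0162]
eef_rot: [0.707, 0.707, 0.001, 0.0]
ft_force: [0.1, -0.0, 4.1]
width: 0.0605
grip_force: 20.0
```

>>> arm_command --moves '[0, 0, 0, 0, 0, 0, -2, 0, 0, 0, -4, 0, 0, 0, -4, 0, 3.2, 1.3, 0, 0, 3.2, 1.3, 0, 0, 3.2, 1.3, 0, 0, 3.2, 1.3, 0, 0, 3.3, 1.2, 0, 0, 0, 0, 0, 0, 0, 0, 0, 0, 0, 0, 0, 0]' --squeeze 25

```text
time: 10.13
ee_pos: [0.5267, 0.1973, 0.1153]
eef_rot: [0.707, 0.707, -0.001, 0.0]
ft_force: [-0.3, 0.1, -1.0]
width: 0.0599
grip_force: 25.0
```

```bash
cat >> h.py <<'E'
def hover(tag,ztop,tgt,crop=True):
    """overlay: red = rim of held part if centred on TCP, blue = target rim at tgt, height ztop"""
    i=r.camera_info('wrist');im=r.camera('wrist');cv2.imwrite(f'pics/{tag}raw.png',im[:,:,::-1])
    P=np.mean([r.read_state()['ee_pos'] for _ in range(3)],0); P=i['origin']-R.from_quat(i['attitude']).apply(R.from_quat(i['attitude']).inv().apply([.00026,.0653,.1640]))
    print('TCP',P.round(4),r.read_state()['ee_pos'].round(4))
    out=cv2.resize(im[60:260,200:420],(660,600),interpolation=cv2.INTER_CUBIC)[:,:,::-1].copy()
    for c,rd,col in (((*P[:2],P[2]+.012),.0305,(0,0,255)),((*tgt,ztop),.0305,(255,0,0))):
        for u in proj('wrist',circ(c,rd,200),i):
            cv2.circle(out,(int((u[0]-199.5)*3),int((u[1]-59.5)*3)),1,col,-1)
    cv2.imwrite(f'pics/{tag}.png',out)
E
python3 - <<'E'
from h import *
hover('h1',.066,(.527,.2))
E
```

```text
TCP [0.5272 0.1969 0.1153] [0.5268 0.1967 0.1155]
```

View pics/h1.png

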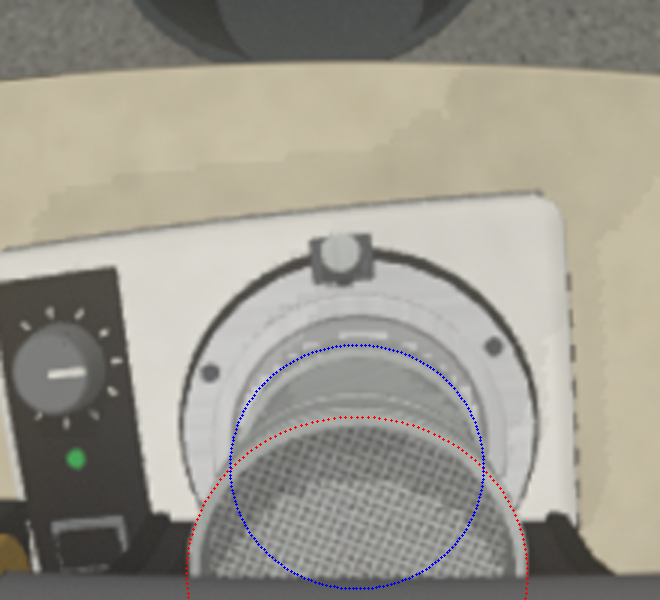

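The mesh on the held part is fine and close, so it is the right one. Its rim lies on the red circle, so it is centred on the TCP. The pan rim lies on the blue circle; the grey bands beyond both are outer walls. The pan is at y≈0.199, so I'll add 2 mm and lower.

>>> arm_command --moves '[0.2, 0, 2, 0, 0, 0, 0.8, 0, 0, 0, 0.4, 0, 0, 0, 0.3, 0, 0, 0, 0.2, 0, 0, 0, 0.1, 0, 0, 0, 0, 0]'

```text
time: 10.77
ee_pos: [0.5271, 0.1999, 0.078]
eef_rot: [0.707, 0.707, 0.0, 0.0]
ft_force: [0.0, 0.2, 0.1]
width: 0.0602
grip_force: 25.0
```

>>> arm_command --moves '[0, 0, 0.1, 0, 0, 0, 0.1, 0, 0, 0, 0, 0]'

```text
time: 11.02
ee_pos: [0.5272, 0.2002, 0.0759]
eef_rot: [0.707, 0.707, 0.0, 0.0]
ft_force: [0.2, -0.8, 0.8]
width: 0.0599
grip_force: 25.0
```

>>> arm_command --moves '[0, 0, 0.1, 0, 0, 0, 0.07, 0, 0, 0, 0, 0]'

```text
time: 11.27
ee_pos: [0.5273, 0.2002, 0.0754]
eef_rot: [0.707, 0.707, 0.001, -0.0]
ft_force: [-4.4, -1.9, 13.7]
width: 0.0602
grip_force: 25.0
```

>>> arm_command --moves '[0, 0, 0, 0, 0, 0, 0, 0, 0, 0, 0, 0, 0, 0, 0, 0]' --fingers 100

```text
time: 11.6
ee_pos: [0.5268, 0.2, 0.0738]
eef_rot: [0.707, 0.707, -0.0, -0.0]
ft_force: [-0.3, 0.8, -0.2]
width: 0.0792
grip_force: 0.0
```

>>> arm_command --moves '[0, 0, -2, 0, 0, 0, -4, 0, 0, 0, -4, 0, -4, 0, -1, 0, -4, 0, 0, 0, -1, 0, 0, 0, 0, 0, 0, 0, 0, 0, 0, 0]'

```text
time: 12.27
ee_pos: [0.5268, 0.1095, 0.1839]
eef_rot: [0.708, 0.707, 0.0, -0.0]
ft_force: [-0.7, 0.8, 0.9]
width: 0.0869
grip_force: 0.0
```

```bash
python3 - <<'E'
from h import *
i=r.camera_info('wrist');im=r.camera('wrist')
print(r.read_state()['ee_pos'])
m=r.camera('scene')
for zr in (.086,.088,.09):
  print(zr,[(n,fit(n,x,(.527,.199),[(rd,zr)],ii,.005)) for n,x,ii in (('wrist',im,i),('scene',m,None)) for rd in(.0305,.0282)])
a=cv2.resize(im[60:180,240:400],(533,400),interpolation=cv2.INTER_CUBIC);b=cv2.resize(m[120:200,240:293],(265,400),interpolation=cv2.INTER_CUBIC)
cv2.imwrite('pics/crop5.png',np.hstack([a,b])[:,:,::-1])
E
```

```text
[0.52671184 0.1106581  0.18367664]
0.086 [('wrist', (array([0.5276138 , 0.19879856]), np.float64(77.60414123535156))), ('wrist', (array([0.52748715, 0.20127972]), np.float64(103.64478302001953))), ('scene', (array([0.52294485, 0.19760542]), np.float64(88.70670318603516))), ('scene', (array([0.5249605 , 0.19664363]), np.float64(89.79352569580078)))]
0.088 [('wrist', (array([0.5276411 , 0.19854438]), np.float64(73.97055053710938))), ('wrist', (array([0.52759638, 0.20099583]), np.float64(106.43157196044922))), ('scene', (array([0.52202734, 0.19538477]), np.float64(88.55142974853516))), ('scene', (array([0.52415121, 0.19448439]), np.float64(89.87227630615234)))]
0.09 [('wrist', (array([0.52866892, 0.19814275]), np.float64(70.7260513305664))), ('wrist', (array([0.5275894 , 0.20084561]), np.float64(105.73255920410156))), ('scene', (array([0.52122032, 0.19368582]), np.float64(88.45079040527344))), ('scene', (array([0.52346812, 0.19241096]), np.float64(89.89266204833984)))]
```

View pics/crop5.png

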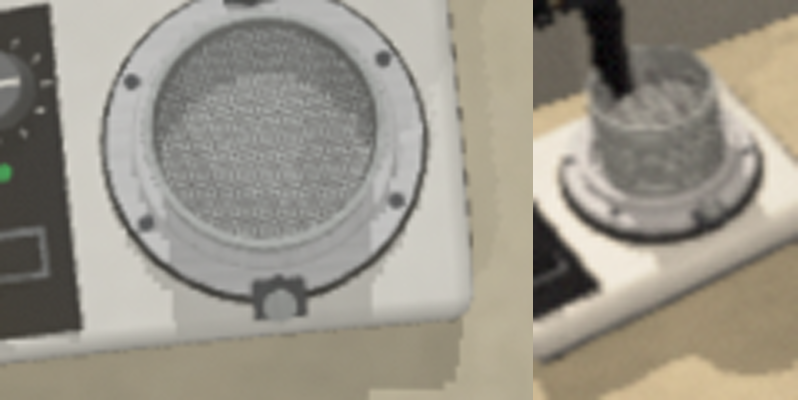

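The fine sieve sits level on the pan. Next is the medium sieve at (0.6955, 0.0285).

>>> arm_command --moves '[-1.64, 3.38, 0, 0, -1.64, 3.38, 0, 0, -1.64, 3.38, 0, 0, -1.64, 3.38, 0, 0, -1.64, 3.36, 0, 0, 0, 0, 4, 0, 0, 0, 4, 0, 0, 0, 3.5, 0, 0, 0, 2.5, 0, 0, 0, 1.5, 0, 0, 0, 1.35, 0, 0, 0, 0, 0]'

```text
time: 13.37
ee_pos: [0.6945, 0.029, 0.0128]
eef_rot: [0.707, 0.707, -0.001, -0.001]
ft_force: [0.0, 0.1, -0.2]
width: 0.0872
grip_force: 0.0
```

>>> arm_command --moves '[0, 0, 0, 0, 0, 0, 0, 0, 0, 0, 0, 0, 0, 0, 0, 0, 0, 0, 0, 0, 0, 0, 0, 0]' --fingers 60 --squeeze 20

```text
time: 13.87
ee_pos: [0.6963, 0.0281, 0.0164]
eef_rot: [0.707, 0.707, 0.001, 0.0]
ft_force: [-0.9, 0.8, 4.3]
width: 0.0601
grip_force: 20.0
```

>>> arm_command --moves '[0, 0, -2, 0, 0, 0, -4, 0, 0, 0, -4, 0, 0, 0, -2, 0, 2.86, -2.82, 0, 0, 2.86, -2.82, 0, 0, 2.86, -2.82, 0, 0, 2.86, -2.82, 0, 0, 2.86, -2.82, 0, 0, 2.86, -2.82, 0, 0, 0, 0, 0, 0, 0, 0, 0, 0]' --squeeze 25

```text
time: 14.87
ee_pos: [0.5248, 0.2023, 0.1357]
eef_rot: [0.705, 0.709, 0.0, -0.001]
ft_force: [1.0, 0.4, -1.5]
width: 0.0602
grip_force: 25.0
```

```bash
python3 - <<'E'
from h import *
hover('h2',.086,(.5273,.2005))
E
```

```text
TCP [0.5249 0.2015 0.1358] [0.5261 0.2003 0.1358]
```

View pics/h2.png

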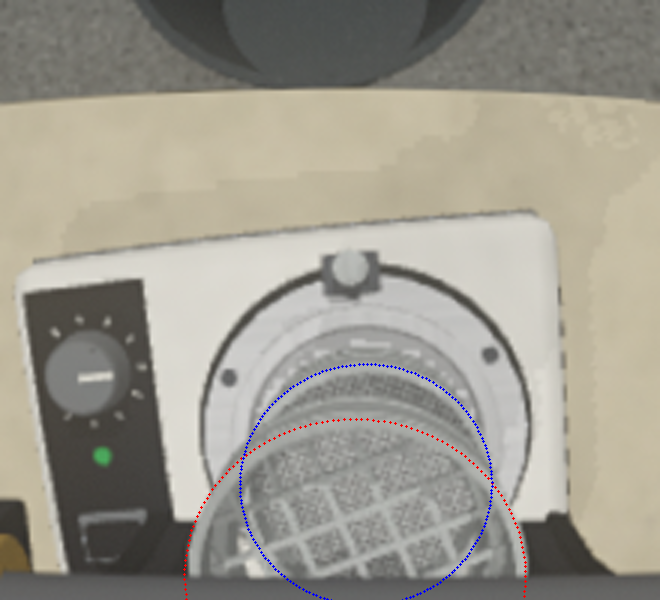

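The held mesh has about 45 px pitch, or 8 mm, so it is the medium. It is over the stack, and after settling needs only +0.7 mm in x. Lowering.

>>> arm_command --moves '[0, 0.07, 2, 0, 0, 0, 0.8, 0, 0, 0, 0.4, 0, 0, 0, 0.3, 0, 0, 0, 0.2, 0, 0, 0, 0.1, 0, 0, 0, 0, 0]'

```text
time: 15.5
ee_pos: [0.528, 0.1993, 0.098]
eef_rot: [0.708, 0.707, 0.0, 0.0]
ft_force: [-0.6, -0.2, -1.4]
width: 0.0602
grip_force: 25.0
```

>>> arm_command --moves '[0, 0, 0.1, 0, 0, 0, 0.1, 0, 0, 0, 0, 0]'

```text
time: 15.75
ee_pos: [0.5279, 0.1993, 0.0961]
eef_rot: [0.707, 0.707, 0.0, 0.0]
ft_force: [0.3, -0.9, 4.9]
width: 0.06
grip_force: 25.0
```

>>> arm_command --moves '[0, 0, 0.08, 0, 0, 0, 0, 0]'

```text
time: 15.92
ee_pos: [0.528, 0.1991, 0.0957]
eef_rot: [0.707, 0.707, 0.001, 0.0]
ft_force: [-1.8, -1.6, 9.0]
width: 0.0598
grip_force: 25.0
```

>>> arm_command --moves '[0, 0, 0, 0, 0, 0, 0, 0, 0, 0, 0, 0, 0, 0, 0, 0]' --fingers 100

```text
time: 16.25
ee_pos: [0.5271, 0.1995, 0.0944]
eef_rot: [0.707, 0.707, -0.0, -0.0]
ft_force: [0.9, -0.6, 0.7]
width: 0.0787
grip_force: 0.0
```

>>> arm_command --moves '[0, 0, -2, 0, 0, 0, -4, 0, 0, 0, -4, 0, -4, 0, -1, 0, -4, 0, 0, 0, -1, 0, 0, 0, 0, 0, 0, 0, 0, 0, 0, 0, 0, 0, 0, 0]'

```text
time: 17.0
ee_pos: [0.527, 0.1107, 0.2043]
eef_rot: [0.707, 0.707, -0.0, -0.0]
ft_force: [0.2, 0.6, -0.3]
width: 0.0869
grip_force: 0.0
```

```bash
python3 - <<'E'
from h import *
i=r.camera_info('wrist');im=r.camera('wrist');cv2.imwrite('pics/w5raw.png',im[:,:,::-1])
print(np.mean([r.read_state()['ee_pos'] for _ in range(3)],0))
print([fit('wrist',im,(.527,.199),[(rd,.106)],i,.005) for rd in(.0305,.0282)])
E
```

```text
[0.52696177 0.11091671 0.20427771]
[(array([0.52934553, 0.19673107]), np.float64(79.47234344482422)), (array([0.52811713, 0.19945675]), np.float64(96.62781524658203))]
```

>>> arm_command --moves '[-2.86, 2.68, 0, 0, -2.86, 2.68, 0, 0, -2.86, 2.68, 0, 0, -2.86, 2.68, 0, 0, -2.86, 2.68, 0, 0, -2.86, 2.67, 0, 0, 0, 0, 4, 0, 0, 0, 4, 0, 0, 0, 4, 0, 0, 0, 3, 0, 0, 0, 2.5, 0, 0, 0, 1.4, 0]'

```text
time: 18.05
ee_pos: [0.6861, -0.0601, 0.0111]
eef_rot: [0.707, 0.708, -0.002, -0.002]
ft_force: [-0.5, 0.7, -0.3]
width: 0.0874
grip_force: 0.0
```

>>> arm_command --moves '[0, 0, 0, 0, 0, 0, 0, 0, 0, 0, 0, 0, 0, 0, 0, 0, 0, 0, 0, 0, 0, 0, 0, 0, 0, 0, 0, 0]' --fingers 60 --squeeze 20

```text
time: 18.63
ee_pos: [0.6889, -0.062, 0.0173]
eef_rot: [0.707, 0.707, 0.001, 0.001]
ft_force: [-1.8, -0.0, 6.3]
width: 0.06
grip_force: 20.0
```

>>> arm_command --moves '[0, 0, -2, 0, 0, 0, -4, 0, 0, 0, -4, 0, 0, 0, -4, 0, 0, 0, 0, 0]' --squeeze 25

```text
time: 19.05
ee_pos: [0.6915, -0.0631, 0.1652]
eef_rot: [0.707, 0.707, 0.004, 0.004]
ft_force: [0.4, -0.3, 0.0]
width: 0.0597
grip_force: 25.0
```

>>> arm_command --moves '[3.26, -2.01, 0, 0, 3.26, -2.01, 0, 0, 3.26, -2.01, 0, 0, 3.26, -2.01, 0, 0, 3.26, -2.01, 0, 0, 3.26, -2.01, 0, 0, 3.26, -2.01, 0, 0, 3.26, -2.01, 0, 0, 0, 0, 0, 0, 0, 0, 0, 0, 0, 0, 0, 0, 0, 0, 0, 0]'

```text
time: 20.05
ee_pos: [0.5278, 0.1974, 0.1559]
eef_rot: [0.708, 0.706, 0.0, 0.0]
ft_force: [-0.4, -0.4, -1.0]
width: 0.0602
grip_force: 25.0
```

```bash
python3 - <<'E'
from h import *
hover('h3',.106,(.5278,.1995))
E
```

```text
TCP [0.5282 0.1968 0.1559] [0.5279 0.1973 0.1558]
```

View pics/h3.png

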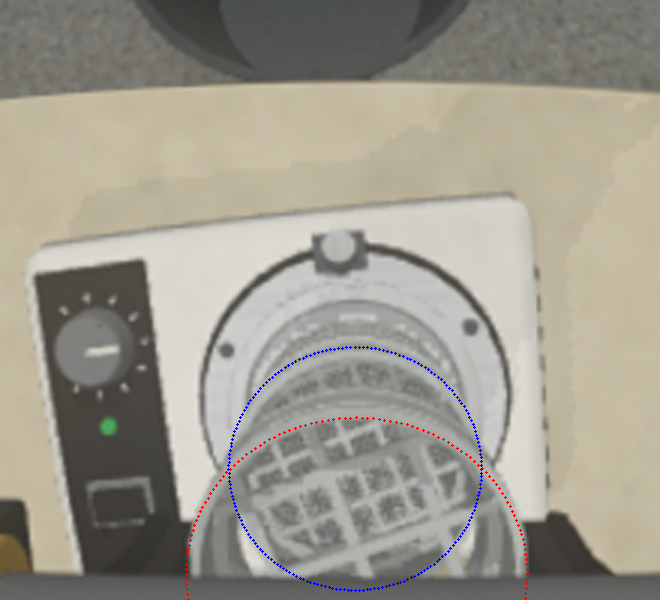

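The held coarse sieve's thick wires show, with the medium mesh beneath. Its rim is on the red circle. Shifting y by +2.2 mm and lowering.

>>> arm_command --moves '[0.22, 0, 2, 0, 0, 0, 0.7, 0, 0, 0, 0.3, 0, 0, 0, 0.3, 0, 0, 0, 0.2, 0, 0, 0, 0.1, 0, 0, 0, 0, 0]'

```text
time: 20.68
ee_pos: [0.5274, 0.2007, 0.1199]
eef_rot: [0.707, 0.707, 0.0, 0.0]
ft_force: [0.5, -1.4, -0.4]
width: 0.0599
grip_force: 25.0
```

>>> arm_command --moves '[0, 0, 0.1, 0, 0, 0, 0.1, 0, 0, 0, 0, 0]'

```text
time: 20.93
ee_pos: [0.5277, 0.2008, 0.1182]
eef_rot: [0.707, 0.707, 0.0, 0.0]
ft_force: [1.5, -2.1, 4.0]
width: 0.0598
grip_force: 25.0
```

>>> arm_command --moves '[0, 0, 0.1, 0, 0, 0, 0, 0]'

```text
time: 21.1
ee_pos: [0.5278, 0.2007, 0.1175]
eef_rot: [0.707, 0.707, 0.001, 0.0]
ft_force: [-0.1, -3.2, 6.8]
width: 0.0601
grip_force: 25.0
```

>>> arm_command --moves '[0, 0, 0.05, 0, 0, 0, 0, 0]'

```text
time: 21.27
ee_pos: [0.5279, 0.2005, 0.1171]
eef_rot: [0.707, 0.707, 0.001, 0.0]
ft_force: [-0.2, -4.3, 8.5]
width: 0.0598
grip_force: 25.0
```

The sideways force (−y) means the skirt is rubbing on one side. Easing y by −1.2 mm while lowering.

>>> arm_command --moves '[-0.12, 0, 0, 0, 0, 0, 0.05, 0, 0, 0, 0, 0]'

```text
time: 21.52
ee_pos: [0.5277, 0.1995, 0.1165]
eef_rot: [0.707, 0.707, 0.001, 0.0]
ft_force: [-0.7, -2.9, 8.8]
width: 0.0596
grip_force: 25.0
```

>>> arm_command --moves '[0, 0, 0.07, 0, 0, 0, 0, 0]'

```text
time: 21.68
ee_pos: [0.5278, 0.1995, 0.1163]
eef_rot: [0.707, 0.707, 0.001, 0.0]
ft_force: [-3.2, -4.1, 14.2]
width: 0.0599
grip_force: 25.0
```

Now it is firm at the expected height (0.116). Releasing.

>>> arm_command --moves '[0, 0, 0, 0, 0, 0, 0, 0, 0, 0, 0, 0, 0, 0, 0, 0]' --fingers 100

```text
time: 22.02
ee_pos: [0.5268, 0.2001, 0.1147]
eef_rot: [0.707, 0.707, -0.0, -0.0]
ft_force: [0.4, 0.6, -0.3]
width: 0.0788
grip_force: 0.0
```

>>> arm_command --moves '[0, 0, -2, 0, 0, 0, -4, 0, 0, 0, -4, 0, -4, 0, 0, 0, -4, 0, 0, 0, -2, 0, 0, 0, 0, 0, 0, 0, 0, 0, 0, 0, 0, 0, 0, 0]'

```text
time: 22.77
ee_pos: [0.5269, 0.1007, 0.2148]
eef_rot: [0.707, 0.707, 0.0, -0.0]
ft_force: [-0.3, 0.3, 0.2]
width: 0.0869
grip_force: 0.0
```

```bash
python3 - <<'E'
from h import *
i=r.camera_info('wrist');im=r.camera('wrist');cv2.imwrite('pics/w6raw.png',im[:,:,::-1])
print(np.mean([r.read_state()['ee_pos'] for _ in range(3)],0))
for z in (.126,.128): print([fit('wrist',im,(.527,.199),[(rd,z)],i,.005) for rd in(.0305,.0282)])
for p in ((.553,-.033),): print('lid',fit('wrist',im,p,[(.010,.030)],i,.008),fit('wrist',im,p,[(.0305,.012)],i,.008), proj('wrist',[*p,.03],i))
m=r.camera('scene');a=cv2.resize(im[60:180,240:400],(533,400),interpolation=cv2.INTER_CUBIC);b=cv2.resize(m[110:190,240:293],(265,400),interpolation=cv2.INTER_CUBIC)
cv2.imwrite('pics/scene6.png',m[:,:,::-1])
u=proj('top',[.553,-.033,.03])[0]; t=cv2.imread('pics/top0.png')[167:207,308:358][:,:,::-1]
s=cv2.imread('pics/scene0.png')[203:243,300:350][:,:,::-1]
c=np.hstack([cv2.resize(x,(399,200*399//250//2*1) if 0 else (399,200),interpolation=cv2.INTER_CUBIC) for x in (t,s)])
cv2.imwrite('pics/crop6.png',np.vstack([np.hstack([a,b]),c])[:,:,::-1])
E
```

```text
[0.52692398 0.10112806 0.21472321]
[(array([0.52968642, 0.19887514]), np.float64(84.39450073242188)), (array([0.52797546, 0.20127053]), np.float64(105.9669189453125))]
[(array([0.52982215, 0.19844837]), np.float64(84.57527923583984)), (array([0.52801391, 0.20084115]), np.float64(104.17105102539062))]
lid (array([ 0.55681517, -0.02761207]), np.float64(61.76022720336914)) (array([ 0.55553427, -0.03813332]), np.float64(37.50190734863281)) [[338.62461758 289.3664444 ]]
```

View pics/crop6.png

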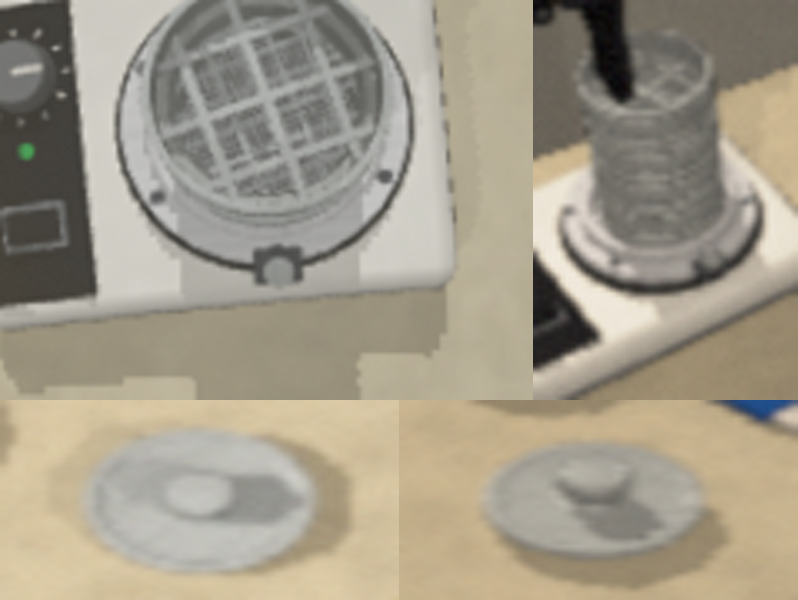

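The stack is straight, with the coarse sieve level on top. The lid shows at top-view (333.4,187.2) for the disc and scene-view (324.2,222.8). I'll work out its position, correcting each camera by the bias seen on parts already gripped.

```bash
python3 - <<'E'
from h import *
for n,uv,z in (('top',(333.4,187.2),.012),('top',(333.1,186),.03),('scene',(324.2,222.8),.012),('scene',(324.4,218.6),.03)): print(n,z,onz(n,uv,z).round(4))
for n in('top','scene'):
  im=cv2.imread(f'pics/{n}0.png')[:,:,::-1].copy(); q=onz(n,(333.4,187.2) if n=='top' else (324.2,222.8),.012)
  for z in (.007,.012): print(n,z,fit(n,im,q,[(.0305,z)],None,.005))
E
```

```text
top 0.012 [ 0.5558 -0.0349  0.012 ]
top 0.03 [ 0.5554 -0.0336  0.03  ]
scene 0.012 [ 0.5545 -0.0369  0.012 ]
scene 0.03 [ 0.5537 -0.0386  0.03  ]
top 0.007 (array([ 0.55467142, -0.03397589]), np.float64(34.243228912353516))
top 0.012 (array([ 0.55572203, -0.04370332]), np.float64(48.11841583251953))
scene 0.007 (array([ 0.55858146, -0.03141904]), np.float64(42.40737533569336))
scene 0.012 (array([ 0.55674701, -0.03436765]), np.float64(42.26012420654297))
```

>>> arm_command --moves '[-3.43, 0.7, 0, 0, -3.43, 0.7, 0, 0, -3.43, 0.7, 0, 0, -3.43, 0.7, 0, 0, 0, 0, 4, 0, 0, 0, 4, 0, 0, 0, 4, 0, 0, 0, 3.5, 0, 0, 0, 2, 0, 0, 0, 1, 0, 0, 0, 0.5, 0, 0, 0, 0, 0]' --fingers 55

```text
time: 23.87
ee_pos: [0.5552, -0.0369, 0.0247]
eef_rot: [0.707, 0.707, -0.0, -0.0]
ft_force: [1.4, -0.3, 1.1]
width: 0.0479
grip_force: 0.0
```

>>> arm_command --moves '[0, 0, 0.3, 0, 0, 0, 0, 0, 0, 0, 0, 0]'

```text
time: 24.12
ee_pos: [0.5559, -0.0372, 0.023]
eef_rot: [0.707, 0.707, 0.001, 0.0]
ft_force: [-0.1, 1.3, 0.1]
width: 0.048
grip_force: 0.0
```

>>> arm_command --moves '[0, 0, 0.4, 0, 0, 0, 0.2, 0, 0, 0, 0, 0, 0, 0, 0, 0]'

```text
time: 24.45
ee_pos: [0.555, -0.0374, 0.0159]
eef_rot: [0.707, 0.707, -0.0, -0.0]
ft_force: [-0.4, 0.4, 0.3]
width: 0.0479
grip_force: 0.0
```

>>> arm_command --moves '[0, 0, 0, 0, 0, 0, 0, 0, 0, 0, 0, 0, 0, 0, 0, 0, 0, 0, 0, 0, 0, 0, 0, 0]' --fingers 10 --squeeze 20

```text
time: 24.95
ee_pos: [0.5552, -0.0374, 0.016]
eef_rot: [0.707, 0.707, 0.0, 0.0]
ft_force: [0.8, -0.1, -0.1]
width: 0.0189
grip_force: 20.0
```

>>> arm_command --moves '[0, 0, -2, 0, 0, 0, -4, 0, 0, 0, -4, 0, 0, 0, -4, 0, 0, 0, -1, 0]' --squeeze 25

```text
time: 25.37
ee_pos: [0.5576, -0.0381, 0.1718]
eef_rot: [0.707, 0.707, 0.003, 0.002]
ft_force: [0.8, 0.3, -0.8]
width: 0.0189
grip_force: 25.0
```

>>> arm_command --moves '[3.94, -0.46, 0, 0, 3.94, -0.46, 0, 0, 3.94, -0.46, 0, 0, 3.94, -0.46, 0, 0, 3.94, -0.46, 0, 0, 3.94, -0.45, 0, 0, 0, 0, 0, 0, 0, 0, 0, 0, 0, 0, 0, 0, 0, 0, 0, 0]'

```text
time: 26.2
ee_pos: [0.5279, 0.1973, 0.1658]
eef_rot: [0.708, 0.706, -0.0, 0.0]
ft_force: [0.9, -0.7, -0.9]
width: 0.0191
grip_force: 25.0
```

```bash
python3 - <<'E'
from h import *
i=r.camera_info('wrist');im=r.camera('wrist');cv2.imwrite('pics/w7raw.png',im[:,:,::-1])
P=i['origin']-[.00026,.0653,.164]; print(P.round(4),np.mean([r.read_state()['ee_pos'] for _ in range(4)],0).round(4))
out=cv2.resize(im[60:260,200:420],(660,600),interpolation=cv2.INTER_CUBIC)[:,:,::-1].copy()
# red: lid disc top edge if centred on TCP; blue: stack inner & outer rim
for c,rd,col in (((*P[:2],P[2]-.004),.0305,(0,0,255)),((.5277,.2003,.126),.0282,(255,0,0)),((.5277,.2003,.126),.0305,(255,0,0))):
    for k,u in enumerate(proj('wrist',circ(c,rd,120),i)):
        if k%2==0: cv2.circle(out,(int((u[0]-199.5)*3),int((u[1]-59.5)*3)),1,col,-1)
cv2.imwrite('pics/h4.png',out)
E
```

```text
[0.5284 0.1968 0.1659] [0.5279 0.1973 0.1659]
```

View pics/h4.png

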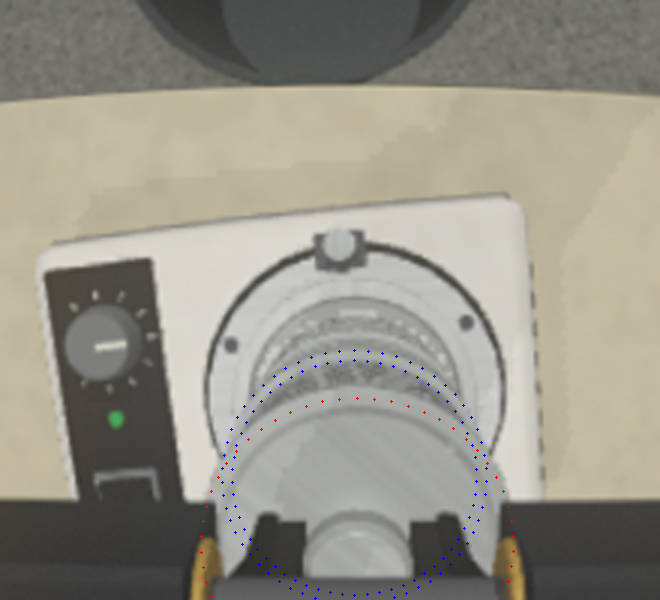

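The held lid's edge shows arcs at crop y≈386 and 405 against red at 398. I'll trace these numerically along the visible arc.

```bash
python3 - <<'E'
from h import *
from scipy.optimize import least_squares
im=cv2.imread('pics/w7raw.png');i=r.camera_info('wrist')
g=cv2.GaussianBlur(cv2.cvtColor(im,cv2.COLOR_BGR2GRAY).astype(np.float32),(0,0),.8)
for c in (305,318,332): print(c,g[180:204,c].astype(int))
for rw in (205,215,222): print(rw,g[rw,264:286].astype(int),g[rw,356:378].astype(int))
P=np.array([.5282,.1970,.1659])
G=grad(im[:,:,::-1].copy())
t=np.radians(np.arange(25,156,3))
for rd in (.0285,.0295,.0305):
  for dz in (-.004,-.009):
    best=max((score(G,proj('wrist',np.c_[P[0]+a+rd*np.cos(t),P[1]+b+rd*np.sin(t),np.full(len(t),P[2]+dz)],i)),a,b) for a in np.arange(-.003,.0031,.0005) for b in np.arange(-.005,.0051,.0005))
    print(rd,dz,np.round(best,4))
E
```

```text
305 [170 165 158 153 150 147 142 135 131 135 149 166 175 176 175 172 167 159
 153 155 161 163 163 163]
318 [147 137 137 141 140 134 132 138 150 163 169 170 169 167 161 150 143 147
 155 162 165 165 164 164]
332 [168 164 154 146 141 137 137 139 140 142 149 160 166 169 169 168 162 153
 148 151 160 164 165 164]
205 [214 215 215 216 212 190 153 146 175 195 198 194 186 178 172 170 170 173
 175 176 176 176] [166 164 161 166 180 192 197 189 165 151 174 203 214 215 215 215 214 214
 211 207 202 197]
215 [215 215 215 215 215 215 212 202 190 182 178 177 176 175 171 166 160 157
 159 165 170 172] [148 147 152 158 162 164 165 165 169 177 194 207 212 213 213 212 212 212
 211 208 204 199]
222 [215 215 215 213 207 195 183 176 175 173 171 166 161 161 166 172 176 177
 176 176 175 174] [164 164 162 157 153 153 157 162 164 164 165 169 183 200 210 213 213 213
 212 210 206 201]
0.0285 -0.004 [6.46079e+01 1.00000e-03 4.50000e-03]
0.0285 -0.009 [6.28107e+01 5.00000e-04 3.50000e-03]
0.0295 -0.004 [6.72684e+01 1.00000e-03 3.00000e-03]
0.0295 -0.009 [6.55074e+01 1.00000e-03 2.50000e-03]
0.0305 -0.004 [7.2405e+01 5.0000e-04 2.0000e-03]
0.0305 -0.009 [6.76758e+01 1.00000e-03 1.50000e-03]
```

The lid sits +1.7 mm in y on the TCP, so I move y by +2.0 mm, x by −0.5 mm, and lower.

>>> arm_command --moves '[0.2, -0.05, 1.2, 0, 0, 0, 0.6, 0, 0, 0, 0.3, 0, 0, 0, 0.2, 0, 0, 0, 0.2, 0, 0, 0, 0.1, 0, 0, 0, 0, 0]'

```text
time: 26.83
ee_pos: [0.5271, 0.2009, 0.1399]
eef_rot: [0.707, 0.707, -0.0, 0.0]
ft_force: [-0.2, 0.4, -0.9]
width: 0.0194
grip_force: 25.0
```

>>> arm_command --moves '[0, 0, 0.1, 0, 0, 0, 0.1, 0, 0, 0, 0, 0]'

```text
time: 27.08
ee_pos: [0.5271, 0.201, 0.1379]
eef_rot: [0.707, 0.707, 0.0, -0.0]
ft_force: [0.1, -0.9, -0.6]
width: 0.0194
grip_force: 25.0
```

Skirt is in, no force yet.

>>> arm_command --moves '[0, 0, 0.1, 0, 0, 0, 0.1, 0, 0, 0, 0, 0]'

```text
time: 27.33
ee_pos: [0.5271, 0.201, 0.1358]
eef_rot: [0.707, 0.707, -0.0, -0.0]
ft_force: [-1.2, 0.2, -0.7]
width: 0.0193
grip_force: 25.0
```

>>> arm_command --moves '[0, 0, 0.05, 0, 0, 0, 0.05, 0, 0, 0, 0, 0]'

```text
time: 27.58
ee_pos: [0.5274, 0.2011, 0.1353]
eef_rot: [0.707, 0.707, 0.0, 0.0]
ft_force: [-0.7, -1.1, 2.0]
width: 0.0188
grip_force: 25.0
```

>>> arm_command --moves '[0, 0, 0.05, 0, 0, 0, 0, 0]'

```text
time: 27.75
ee_pos: [0.5276, 0.2011, 0.1351]
eef_rot: [0.707, 0.707, 0.001, 0.0]
ft_force: [-1.1, -1.5, 5.5]
width: 0.019
grip_force: 25.0
```

>>> arm_command --moves '[0, 0, 0.05, 0, 0, 0, 0, 0]'

```text
time: 27.92
ee_pos: [0.5278, 0.2012, 0.135]
eef_rot: [0.707, 0.707, 0.001, 0.0]
ft_force: [-1.3, -1.4, 9.4]
width: 0.0188
grip_force: 25.0
```

Seated at the expected height. Releasing and withdrawing.

>>> arm_command --moves '[0, 0, 0, 0, 0, 0, 0, 0, 0, 0, 0, 0, 0, 0, 0, 0]' --fingers 60

```text
time: 28.25
ee_pos: [0.5269, 0.201, 0.1337]
eef_rot: [0.707, 0.707, -0.0, -0.0]
ft_force: [0.3, -0.7, 0.1]
width: 0.0378
grip_force: 0.0
```

>>> arm_command --moves '[0, 0, -1, 0, 0, 0, -3, 0, 0, 0, -4, 0, 0, 0, -2, 0, -4, 0, 0, 0, -4, 0, 0, 0, -4, 0, 0, 0, -4, 0, 0, 0, 0, 0, 0, 0, 0, 0, 0, 0, 0, 0, 0, 0]'

```text
time: 29.17
ee_pos: [0.5272, 0.0415, 0.2344]
eef_rot: [0.707, 0.707, 0.0, -0.0]
ft_force: [0.4, 0.7, -0.1]
width: 0.0524
grip_force: 0.0
```

```bash
python3 - <<'E'
from h import *
s=r.camera('scene');t=r.camera('top');w=r.camera('wrist');i=r.camera_info('wrist')
cv2.imwrite('pics/end_s.png',s[:,:,::-1]);cv2.imwrite('pics/end_w.png',w[:,:,::-1])
print(r.read_state()['ee_pos'],r.read_state()['ft_force'])
for n,m,ii in(('wrist',w,i),('scene',s,None)):
  for z,rd in ((.131,.0305),(.126,.0305),(.149,.01)): print(n,z,rd,fit(n,m,(.527,.2),[(rd,z)],ii,.007))
for n,m in(('scene',s),):
  a=cv2.imread('pics/scene0.png')[:,:,::-1]
  u=proj(n,[.454,-.068,.02])[0].astype(int); sl=np.s_[u[1]-12:u[1]+12,u[0]-12:u[0]+12]
  print('loupe diff',np.abs(a[sl].astype(int)-m[sl]).mean())
E
```

```text
[0.52711314 0.04249046 0.23398229] [-0.07581593  0.69013557 -0.42292566]
wrist 0.131 0.0305 (array([0.52758747, 0.19609643]), np.float64(53.682132720947266))
wrist 0.126 0.0305 (array([0.52777695, 0.19726103]), np.float64(51.93524169921875))
wrist 0.149 0.01 (array([0.52753545, 0.20027651]), np.float64(63.64165496826172))
scene 0.131 0.0305 (array([0.53536708, 0.18878447]), np.float64(112.57062530517578))
scene 0.126 0.0305 (array([0.536875, 0.194625]), np.float64(113.25310516357422))
scene 0.149 0.01 (array([0.52037404, 0.19092021]), np.float64(115.08783721923828))
loupe diff 4.510416666666667
```

The knob reads (0.5275, 0.2003) at its expected height, on the stack axis, and the loupe patch is unchanged. Every part seated at its expected height, so I'm handing in.

```bash
python3 -c "
from bench import r
print(r.close_job())"
```

```text
the job is handed in; nothing more can be done
None
```

I built the stack in order on the shaker (pan, fine, medium, coarse, lid), each part seated at its expected height, left the loupe untouched, and handed the job in at about 29 s; the lid's seating was checked by height, force and knob position only, since my picture views were used up.

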